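Jack up under the hung glass vase

ROBOT

A 6-joint arm with a two-finger parallel gripper is mounted at the origin on the work surface. World frame = base frame: x ahead of the robot, y to its left, z up, the work surface at z = 0. Lengths are in m, angles in rad, forces in N, time in s.
With the tool pointing down it reaches from about 0.275 to 0.75 m from the base axis. Payload 10.2 kg.
Tool frame: the origin (TCP) lies midway between the tips of the shut fingers; the grasp point (between the pads) lies 19 mm behind it; z points along the fingers, y is the direction in which the jaws open and shut (so a half turn about z gives the same grasp; the last joint's range is limited). The gripper opens to 88 mm and grips with 3 to 60 N. Pads are 18 mm wide; open, the fingers measure 123 mm over their backs; the gripper's body (75 mm by 187 mm) begins 45 mm behind the grasp point.
Start: joints at [0.995, 0.313, 1.498, -0, 1.331, -0.223], TCP at [0.181, 0.493, 0.239] pointing down, gripper open.
Joint ranges: [-2.94, 2.94], [-0.97, 2.17], [0.19, 2.56], [-1.23, 4.37], [0.02, 3.11], [-2.88, 2.88]. Speed limits (rad/s): [2.39, 2.39, 3.01, 3.14, 3.14, 3.14].

INTERFACE

Orientations are given as a unit quaternion [x, y, z, w].
In Python, from plant import sensors, vision, ctrl gives the robot as it stands. The module is installed in compiled form; this text tells all that it offers.
- The arm moves only by the tool move_arm, never from a script. Its argument "rows" is a list that holds one entry, the list of rows, each a list of 7 numbers: the turn, a rotation vector about the world's x, y, z in degrees, then the shift along the world's x, y, z in m, then the opening, from 0 (shut) to 1 (fully open). A call has exactly 8 rows; each row is the pose to reach, as a shift and turn from the pose commanded when the call began; what a row does not reach only later rows make up. A row lasts 1/8 s, in which the tool goes at most 62.5 mm and 10.7 degrees, less where a joint would pass 70% of its speed; a pose out of reach is approached as far as the arm can. A call with a gripper value outside its range is refused whole. The fingers move at their own pace and stop on an object; "force" is the grip in N (left out, the last holds). Time passes only in rows, so rows that repeat a pose let the fingers close, or fill a call up. It gives the time, the measured TCP pose, the force and the opening at its end, in the units of the state.
- sensors.state(): the state, without advancing time (a new reading comes with each control period).
- vision.read_camera(name): name is "side" or "top"; returns a dict with "image" (420x560x3 uint8, red, green, blue), "range_z" (420x560 float32, m along the optical axis (not along the pixel's ray), 0 where there is no reading), "fx", "fy", "cx", "cy" (pixels), "world_from_camera" (4x4, takes a point from camera to world coordinates). Camera axes: x right, y up, looking along -z (the intrinsics and any distortion apply to the point x, -y, -z); pixel columns grow to the right and rows downward; lengths in m; the calibration is good to about 2 mm. A picture is of the moment at which its call begins.
- ctrl.close_job(): hands the job in, once; it reports no verdict.
The state is a dict: "t": time; "qpos": joint angles; "joint_velocities": joint speeds; "joint_torque": joint torques, N m; "tcp_pos": TCP position; "orientation": TCP orientation; "contact_force": force on the tool from outside, world axes, zero at the start; "torque": the same for the moment, N m; "grip_width": finger opening in m.
Only numpy, scipy, OpenCV 4.12 (cv2) and the standard library are available. Lean on these libraries where they do the work, as an engineer would, in place of code of your own. Each camera call takes 0.05 s, during which the arm holds its last target.

TASK

The flanged glass vase hangs by its collar in the ring of an iron stand, with a screw jack below it. Turn that jack's knob clockwise until its platform just touches the foot of the vase, lifting the vase by no more than about a centimetre, then let go. Leave the other jack, under the empty ring, as it is.

Things in the scene. Friction and masses are not known exactly. Their poses are not given: they have to be found in the camera images.
- knob_grip (a point): Grip point of the knob to turn, at the jack's near end: a black upright bar 46 mm long, 14 thick, 40 tall on a 48 mm disc. The point is on its vertical axis, 78 mm above the table, 15 below the bar's top, 25 above the disc. x runs along the bar, z up. Clockwise from above raises the platform 25 mm per rad; the touch is 0.6 to 1.2 rad away. About 0.3 N m; it stays where left.
- platform: Platform of that jack: a level aluminium plate 104 x 100 mm, 5 mm thick, on scissor legs, 165 mm from the knob's axis. Origin at the centre of its top face, z up. It only moves up and down; past the touch it lifts the vase, nothing stops it there.
- vase: Loose green glass vase, 120 mm tall, 0.14 to 0.28 kg, hanging upright in a stand's ring by a collar 86 mm across, 80 mm above its foot. Origin at the centre of its foot's underside (55 mm across), 15 to 29 mm above the platform at the start; z up. Its top is 212 mm above the table; the stand's 250 mm post is behind it, away from the knob.
- spare_platform: Platform of the other, identical jack, under an empty ring; origin at the centre of its top face, z up. To be left as it is.

How it is judged:
By the outcome, as a careful person would: the job done as asked, in the order asked, and still so for the second after the job is handed in, with the robot touching nothing.
It also fails if it takes over 35 s, if anything falls off the work surface, if the arm or the gripper's body presses on something with over 40 N, if the wrist force passes 120 N, or if a joint passes its speed limit or range.

## Working session

There is one attempt and no reset: what is moved stays moved. The work goes in short steps, Python scripts to look and compute and a tool call to move; the robot and the scene stay as the last step left them, time stands still between calls to the robot, and variables do not carry over. Pictures are saved under pics/ and viewed, and the job is handed in when it is done.

Besides the shell and the picture viewer there is one more tool, called after "Call:" as a command line: name --argument value ..., lists and objects as JSON in quotes. move_arm: Moves the arm, as the interface text tells. Its arguments: {"type":"object","properties":{"rows":{"type":"array","items":{"type":"array","items":{"type":"array","items":{"type":"number"}}}},"force":{"type":"number"}},"required":["rows"]}

```bash
mkdir -p pics; python3 - <<'E'
from plant import sensors, vision, ctrl
import cv2, numpy as np, pickle
s=sensors.state(); print({k:np.round(v,3) for k,v in s.items()})
for n in("side","top"):
    d=vision.read_camera(n); pickle.dump(d,open(f"{n}0.pkl","wb"))
    cv2.imwrite(f"pics/{n}0.png",d["image"][:,:,::-1])
    print(n,d["fx"],d["fy"],d["cx"],d["cy"],[k for k in d]); print(np.round(d["world_from_camera"],3))
E
```

```text
{'t': np.float64(0.0), 'qpos': array([ 0.995,  0.313,  1.498, -0.   ,  1.331, -0.223]), 'joint_velocities': array([-0.001,  0.001,  0.001, -0.   , -0.   ,  0.001]), 'joint_torque': array([-0.0000e+00, -4.0221e+01, -2.5227e+01,  7.0000e-02,  3.5000e-02,
       -0.0000e+00]), 'tcp_pos': array([0.181, 0.492, 0.238]), 'orientation': array([ 0.175,  0.984, -0.001, -0.   ]), 'contact_force': array([-0.409, -0.102,  0.671]), 'torque': array([0.054, 0.057, 0.024]), 'grip_width': np.float64(0.088)}
side 384.6308526241562 384.6308526241562 286.3094786244603 213.33634388427322 ['image', 'range_z', 'fx', 'fy', 'cx', 'cy', 'world_from_camera']
[[ 0.77   0.456 -0.447  0.289]
 [-0.639  0.546 -0.543 -0.359]
 [-0.004  0.703  0.711  0.567]
 [ 0.     0.     0.     1.   ]]
top 469.9410865239824 469.9410865239824 277.82374709590067 204.38453175046743 ['image', 'range_z', 'fx', 'fy', 'cx', 'cy', 'world_from_camera']
[[ 0.007  0.99  -0.14   0.461]
 [-1.     0.008  0.007 -0.02 ]
 [ 0.008  0.139  0.99   0.911]
 [ 0.     0.     0.     1.   ]]
```

View pics/side0.png

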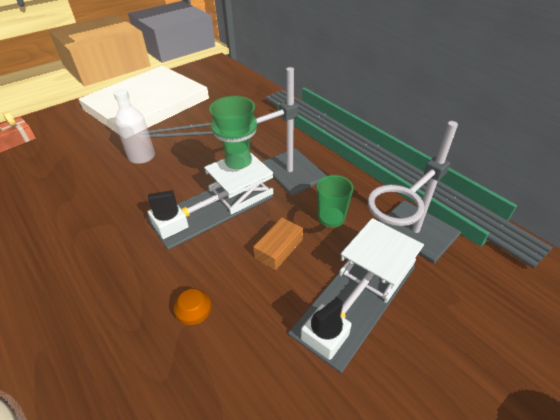

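View pics/top0.png

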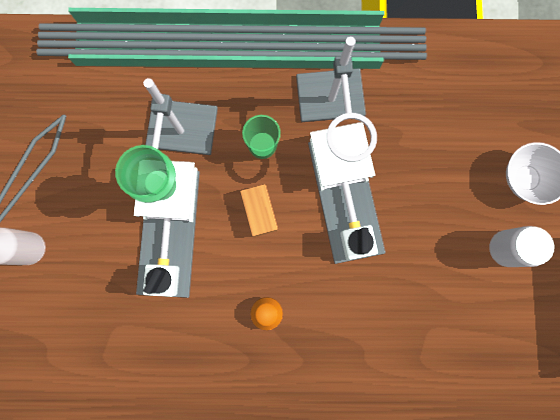

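```bash
cat > h.py <<'E'
import numpy as np, cv2, pickle
def load(n,i=0): return pickle.load(open(f"{n}{i}.pkl","rb"))
def P(d,u,v):
    z=d["range_z"][v,u]; c=np.stack([(u-d["cx"])/d["fx"]*z,-(v-d["cy"])/d["fy"]*z,-z],-1)
    T=d["world_from_camera"]; return c@T[:3,:3].T+T[:3,3]
def cloud(d):
    v,u=np.mgrid[:420,:560]; return P(d,u,v)
def plane(d,u,v,h):
    T=d["world_from_camera"]; r=T[:3,:3]@np.array([(u-d["cx"])/d["fx"],-(v-d["cy"])/d["fy"],-1]); return T[:3,3]+r*(h-T[2,3])/r[2]
def px(d,p):
    T=d["world_from_camera"]; c=T[:3,:3].T@(np.array(p)-T[:3,3]); return d["cx"]+d["fx"]*c[0]/-c[2], d["cy"]-d["fy"]*c[1]/-c[2]
E
python3 - <<'E'
from h import *
for n,(a,b,c,e) in {"top":(90,60,230,310),"side":(130,60,330,260)}.items():
    d=load(n); im=d["image"][:,:,::-1][b:e,a:c]
    k=4 if n=="side" else 3
    im=cv2.resize(im,None,fx=k*.75,fy=k*.75,interpolation=cv2.INTER_CUBIC); cv2.imwrite(f"pics/{n}0c.png",im)
    W=cloud(d); g=d["image"].max(2)
    m=np.zeros(g.shape,bool); m[b:e,a:c]=1
    # knob: dark, high
    k=m&(g<60)&(W[...,2]>.045)&(W[...,2]<.105)&(d["range_z"]>0)
    if n=="top": k[:250]=0
    else: k[:180]=0; k[:,200:]=0
    p=W[k]; print(n,k.sum(),p.min(0),p.max(0))
    bar=p[p[:,2]>.085]; print("bar",len(bar),bar.mean(0),np.percentile(bar[:,2],[5,50,95])); 
    w,V=np.linalg.eigh(np.cov(bar[:,:2].T)); print(np.sqrt(w)*12**.5,np.degrees(np.arctan2(V[1,1],V[0,1])))
    print(cv2.minAreaRect(bar[:,:2].astype(np.float32)*1000))
d=load("top")
for u,v in[(180,205),(150,180),(20,170),(45,140),(62,120),(350,150),(330,180),(20,247),(155,183)]: print(u,v,np.round(P(d,u,v),3))
d=load("side")
for u,v in[(200,128),(160,130),(185,134),(240,175),(265,175),(235,185)]: print(u,v,np.round(P(d,u,v),3))
E
```

```text
top 223 [0.42132155 0.16735364 0.04811235] [0.46407643 0.21113401 0.09611025]
bar 64 [0.44616823 0.18898314 0.09053481] [0.08670003 0.09068414 0.09403725]
[0.01949503 0.04527177] 157.1867278089119
((443.436279296875, 189.88754272460938), (14.251794815063477, 42.71965789794922), 63.882102966308594)
side 574 [0.41941684 0.16669734 0.04994204] [0.46121984 0.20247022 0.09379028]
bar 131 [0.44107901 0.18721552 0.09024293] [0.08575268 0.091125   0.09336593]
[0.01276895 0.04384426] 153.62011099300133
((441.6861267089844, 188.17520141601562), (13.210050582885742, 43.48844909667969), 62.127647399902344)
180 205 [0.577 0.151 0.069]
150 180 [0.612 0.193 0.121]
20 170 [0.653 0.481 0.002]
45 140 [0.715 0.438 0.001]
62 120 [0.754 0.404 0.007]
350 150 [ 0.682 -0.158  0.066]
330 180 [ 0.626 -0.121  0.062]
20 247 [0.498 0.421 0.091]
155 183 [0.607 0.185 0.121]
200 128 [ 0.673  0.467 -0.   ]
160 130 [0.585 0.52  0.004]
185 134 [0.626 0.461 0.004]
240 175 [0.598 0.163 0.071]
265 175 [0.638 0.132 0.07 ]
235 185 [0.574 0.145 0.07 ]
```

View pics/top0c.png

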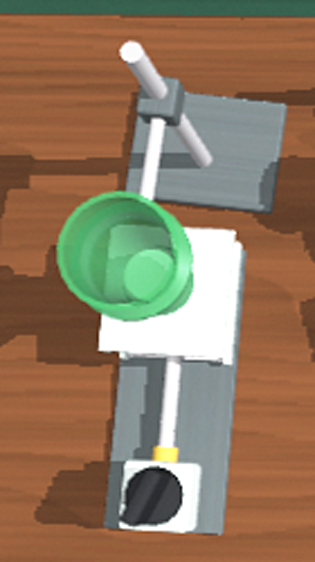

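View pics/side0c.png

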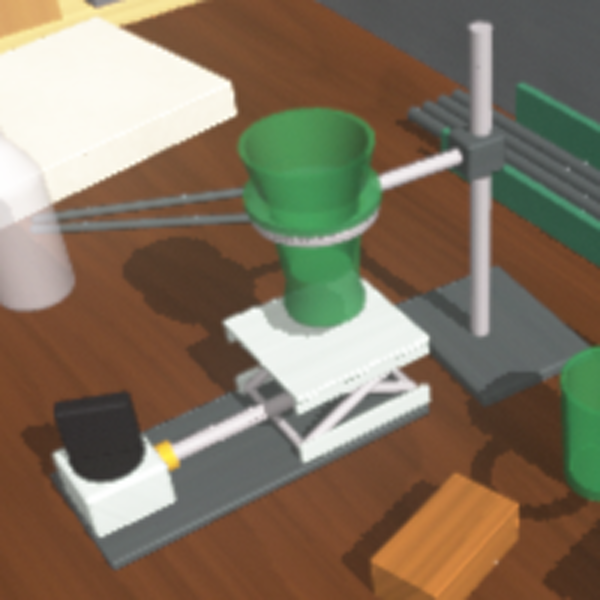

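```bash
python3 - <<'E'
from h import *
pl=[]
for n in("top","side"):
    d=load(n); W=cloud(d); im=d["image"].astype(int); ok=d["range_z"]>0
    white=(im.min(2)>150)&(im.max(2)-im.min(2)<40)&ok
    for name,(x,y) in dict(main=(.6,.165),spare=(.65,-.13)).items():
        m=white&(abs(W[...,0]-x)<.09)&(abs(W[...,1]-y)<.09)&(W[...,2]>.055)&(W[...,2]<.085)
        p=W[m]; med=np.median(p[:,2]); m2=p[abs(p[:,2]-med)<.004]
        print(n,name,len(p),"z",np.round(med,4),m2[:,2].std().round(4),cv2.minAreaRect((m2[:,:2]*1000).astype(np.float32)))
        A=np.c_[m2[:,:2]-[x,y],np.ones(len(m2))]; print(np.linalg.lstsq(A,m2[:,2],rcond=None)[0].round(4))
    # knob housing
    m=white&(abs(W[...,0]-.445)<.05)&(abs(W[...,1]-.19)<.05)&(W[...,2]>.03)
    print("housing",m.sum(),np.percentile(W[m][:,2],[10,50,90]))
    g=(im[...,1]>im[...,0]+25)&(im[...,1]>im[...,2]+15)&ok&(abs(W[...,0]-.63)<.15)&(abs(W[...,1]-.18)<.12)&(W[...,2]>.1)
    p=W[g]; print("green",len(p),p.min(0),p.max(0))
    top=p[p[:,2]>.2]; print("rim",top.min(0),top.max(0),np.median(top[:,2]))
    # table level
    m=ok&(abs(W[...,0]-.45)<.05)&(abs(W[...,1]-.0)<.04); print("table",np.median(W[m][:,2]))
E
```

```text
top main 1612 z 0.0694 0.0014 ((606.9052124023438, 182.3359832763672), (100.099853515625, 104.10833740234375), 87.19602966308594)
[0.0018 0.0015 0.0694]
top spare 2601 z 0.0648 0.0014 ((675.8189697265625, -143.05294799804688), (104.48269653320312, 100.58502960205078), 12.004679679870605)
[ 0.0012 -0.0003  0.0648]
housing 402 [0.03917967 0.04364415 0.04619348]
green 2710 [0.56645351 0.13951309 0.10000049] [0.65868575 0.22340595 0.21471125]
rim [0.56883616 0.14190032 0.20000678] [0.64993754 0.22340595 0.21471125] 0.2098461449605944
table -0.0004771434335902325
side main 1383 z 0.0691 0.001 ((606.6184692382812, 180.91510009765625), (101.23724365234375, 105.40943145751953), 85.83748626708984)
[0.0021 0.0034 0.0692]
side spare 2957 z 0.0647 0.0009 ((675.0811767578125, -143.26727294921875), (106.18024444580078, 100.3332748413086), 11.927834510803223)
[ 0.0021 -0.0004  0.0647]
housing 360 [0.03240075 0.04222202 0.04474879]
green 2240 [0.56605074 0.13795168 0.10002349] [0.74039572 0.22473784 0.21197354]
rim [0.56825058 0.14047577 0.2000059 ] [0.64957364 0.22473784 0.21197354] 0.2073311701944927
table -0.0005991762515032972
```

Call:
move_arm --rows '[[[0,0,-2,0.025,-0.03,0,1],[0,0,-4,0.065,-0.075,0,1],[0,0,-6.6,0.105,-0.12,0,1],[0,0,-6.6,0.145,-0.167,0,1],[0,0,-6.6,0.185,-0.213,0,1],[0,0,-6.6,0.225,-0.26,0,1],[0,0,-6.6,0.25,-0.29,0,1],[0,0,-6.6,0.2615,-0.303,0,1]]]' --force 30

```text
t: 1.1
tcp_pos: [0.4437, 0.1883, 0.2384]
orientation: [0.233, 0.972, -0.0, -0.0]
contact_force: [1.0, -0.5, 0.6]
grip_width: 0.0882
```

```bash
python3 - <<'E'
from plant import sensors
import numpy as np
s=sensors.state(); print({k:np.round(v,4) for k,v in s.items()})
E
```

```text
{'t': np.float64(1.1), 'qpos': array([ 0.1576,  0.2186,  1.6218,  0.    ,  1.3019, -0.943 ]), 'joint_velocities': array([-0.2116,  0.0854, -0.1091,  0.0071,  0.0261, -0.238 ]), 'joint_torque': array([-3.00500e-01, -3.56795e+01, -2.48508e+01, -1.00200e-01,
       -6.40000e-03,  8.58000e-02]), 'tcp_pos': array([0.4437, 0.1883, 0.2384]), 'orientation': array([ 2.329e-01,  9.725e-01, -1.000e-04, -4.000e-04]), 'contact_force': array([ 1.0119, -0.5496,  0.5584]), 'torque': array([ 0.0141,  0.039 , -0.0237]), 'grip_width': np.float64(0.0882)}
```

Call:
move_arm --rows '[[[0,0,0,0,0,-0.02,1],[0,0,0,0,0,-0.05,1],[0,0,0,0,0,-0.085,1],[0,0,0,0,0,-0.12,1],[0,0,0,0,0,-0.145,1],[0,0,0,0,0,-0.165,1],[0,0,0,0,0,-0.177,1],[0,0,0,0,0,-0.177,1]]]'

```text
t: 2.1
tcp_pos: [0.4425, 0.19, 0.0614]
orientation: [0.232, 0.973, -0.0, -0.001]
contact_force: [-0.2, 0.6, -0.6]
grip_width: 0.088
```

```bash
python3 - <<'E'
from plant import sensors, vision
import numpy as np,cv2,pickle
s=sensors.state(); print({k:np.round(v,4) for k,v in s.items()})
for n in("side","top"):
    d=vision.read_camera(n); pickle.dump(d,open(f"{n}1.pkl","wb"))
    a,b,c,e=(100,40,330,270) if n=="side" else (60,60,260,330)
    cv2.imwrite(f"pics/{n}1.png",cv2.resize(d["image"][b:e,a:c,::-1],None,fx=2,fy=2,interpolation=cv2.INTER_CUBIC))
E
```

```text
{'t': np.float64(2.1), 'qpos': array([ 1.617e-01,  4.486e-01,  1.828e+00,  1.000e-04,  8.661e-01,
       -9.417e-01]), 'joint_velocities': array([-0.002 , -0.0234, -0.0168, -0.0007,  0.0131, -0.0003]), 'joint_torque': array([ 1.56000e-02, -3.84383e+01, -1.79499e+01,  2.60000e-02,
       -7.95000e-02,  3.90000e-03]), 'tcp_pos': array([0.4425, 0.19  , 0.0614]), 'orientation': array([ 2.316e-01,  9.728e-01, -2.000e-04, -5.000e-04]), 'contact_force': array([-0.1812,  0.6414, -0.5652]), 'torque': array([ 0.0183, -0.0144, -0.0081]), 'grip_width': np.float64(0.088)}
```

View pics/side1.png

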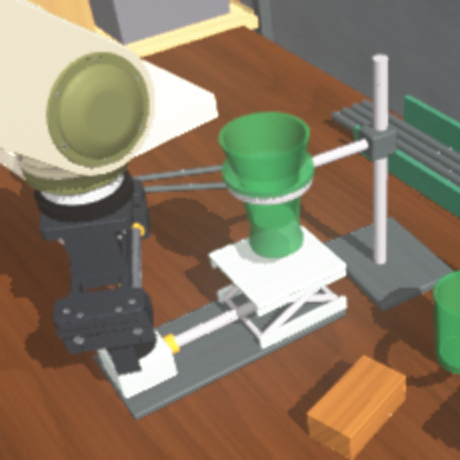

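View pics/top1.png

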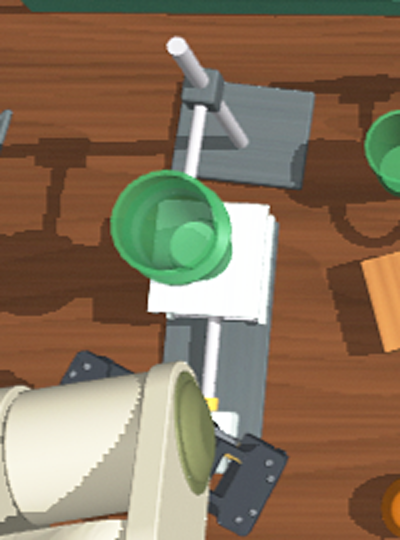

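Call:
move_arm --rows '[[[0,0,0,0,0,0,0.5],[0,0,0,0,0,0,0.3],[0,0,0,0,0,0,0.1],[0,0,0,0,0,0,0],[0,0,0,0,0,0,0],[0,0,0,0,0,0,0],[0,0,0,0,0,0,0],[0,0,0,0,0,0,0]]]' --force 50

```text
t: 3.2
tcp_pos: [0.4434, 0.1906, 0.0618]
orientation: [0.232, 0.973, 0.001, 0.001]
contact_force: [3.6, 6.1, -1.3]
grip_width: 0.0135
```

```bash
python3 - <<'E'
from plant import sensors
import numpy as np
s=sensors.state(); print({k:np.round(v,4) for k,v in s.items()})
E
```

```text
{'t': np.float64(3.2), 'qpos': array([ 0.1616,  0.4482,  1.8271,  0.0025,  0.8641, -0.9421]), 'joint_velocities': array([-0.0002,  0.0012, -0.0023, -0.0135,  0.0033, -0.0033]), 'joint_torque': array([ -2.6079, -40.5268, -17.5792,  -0.9049,   0.9075,   0.122 ]), 'tcp_pos': array([0.4434, 0.1906, 0.0618]), 'orientation': array([2.322e-01, 9.727e-01, 1.300e-03, 6.000e-04]), 'contact_force': array([ 3.6319,  6.1389, -1.2923]), 'torque': array([ 0.9283, -0.4745,  0.1426]), 'grip_width': np.float64(0.0135)}
```

Call:
move_arm --rows '[[[0,0,-3,0.0004,0.0008,0,0],[0,0,-8,0.0004,0.0008,0,0],[0,0,-14,0.0004,0.0008,0,0],[0,0,-20,0.0004,0.0008,0,0],[0,0,-26,0.0004,0.0008,0,0],[0,0,-32,0.0004,0.0008,0,0],[0,0,-37,0.0004,0.0008,0,0],[0,0,-40,0.0004,0.0008,0,0]]]'

```text
t: 4.2
tcp_pos: [0.4425, 0.1898, 0.0617]
orientation: [0.551, 0.834, -0.001, -0.001]
contact_force: [-6.4, -4.9, 5.9]
grip_width: 0.0138
```

```bash
cat > look.py <<'E'
import sys
from h import *
from plant import sensors, vision
i=sys.argv[1]
s=sensors.state(); print({k:np.round(v,4) for k,v in s.items() if k not in("joint_torque",)})
for n in("side","top"):
    d=vision.read_camera(n); pickle.dump(d,open(f"{n}{i}.pkl","wb"))
    a,b,c,e=(100,40,330,270) if n=="side" else (60,60,260,330)
    cv2.imwrite(f"pics/{n}{i}.png",cv2.resize(d["image"][b:e,a:c,::-1],None,fx=2,fy=2,interpolation=cv2.INTER_CUBIC))
    W=cloud(d); im=d["image"].astype(int); ok=d["range_z"]>0
    white=(im.min(2)>150)&(im.max(2)-im.min(2)<40)&ok
    m=white&(abs(W[...,0]-.607)<.05)&(abs(W[...,1]-.1815)<.05)&(W[...,2]>.055)&(W[...,2]<.12)
    p=W[m]; print(n,"platform z",len(p),np.round(np.median(p[:,2]),4))
    g=(im[...,1]>im[...,0]+25)&(im[...,1]>im[...,2]+15)&ok&(abs(W[...,0]-.61)<.06)&(abs(W[...,1]-.182)<.06)
    p=W[g&(W[...,2]>.19)]; print(" rim z pcts",len(p),np.round(np.percentile(p[:,2],[50,90,97]),4), "centre",np.round((p.min(0)+p.max(0))/2,4)[:2])
    gg=(im[...,1]>im[...,0]+25)&(im[...,1]>im[...,2]+15)
    r=slice(95,190) if n=="side" else slice(140,205); q=slice(205,262) if n=="side" else slice(110,182)
    ys,xs=np.nonzero(gg[r,q]); print(" green rows",ys.min()+r.start,ys.max()+r.start,"cols",xs.min()+q.start,xs.max()+q.start)
E
python3 look.py 2
```

```text
{'t': np.float64(4.2), 'qpos': array([ 1.6190e-01,  4.4860e-01,  1.8267e+00, -1.7000e-03,  8.6900e-01,
       -2.4050e-01]), 'joint_velocities': array([-2.100e-03, -1.000e-04,  8.000e-04,  2.000e-04,  7.000e-04,
        4.043e-01]), 'tcp_pos': array([0.4425, 0.1898, 0.0617]), 'orientation': array([ 5.510e-01,  8.345e-01, -1.400e-03, -5.000e-04]), 'contact_force': array([-6.3909, -4.8788,  5.8706]), 'torque': array([-1.003 ,  0.93  ,  0.1687]), 'grip_width': np.float64(0.0138)}
side platform z 1209 0.0866
 rim z pcts 946 [0.2029 0.2106 0.2112] centre [0.6093 0.1815]
 green rows 96 168 cols 210 256
top platform z 1420 0.0871
 rim z pcts 987 [0.208  0.2117 0.2125] centre [0.6093 0.1825]
 green rows 145 202 cols 115 175
```

View pics/side2.png

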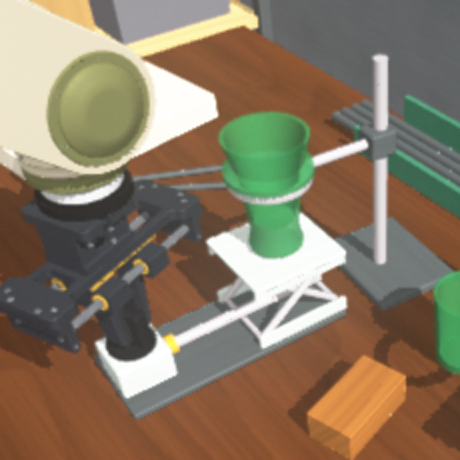

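Call:
move_arm --rows '[[[0,0,-2,0.0004,0.0004,0,0],[0,0,-4,0.0004,0.0004,0,0],[0,0,-7,0.0004,0.0004,0,0],[0,0,-10,0.0004,0.0004,0,0],[0,0,-13,0.0004,0.0004,0,0],[0,0,-15,0.0004,0.0004,0,0],[0,0,-15,0.0004,0.0004,0,0],[0,0,-15,0.0004,0.0004,0,0]]]'

```text
t: 5.3
tcp_pos: [0.442, 0.1897, 0.0617]
orientation: [0.654, 0.756, -0.003, -0.001]
contact_force: [-9.6, -10.5, 10.7]
grip_width: 0.0137
```

```bash
python3 look.py 3
```

```text
{'t': np.float64(5.3), 'qpos': array([ 0.1623,  0.449 ,  1.8262, -0.0026,  0.8718,  0.02  ]), 'joint_velocities': array([ 0.0005,  0.0009,  0.0016, -0.0009, -0.0002, -0.0005]), 'tcp_pos': array([0.442 , 0.1897, 0.0617]), 'orientation': array([ 0.6544,  0.7562, -0.0027, -0.001 ]), 'contact_force': array([ -9.5557, -10.5323,  10.6884]), 'torque': array([-1.6014,  1.676 ,  0.1357]), 'grip_width': np.float64(0.0137)}
side platform z 1182 0.0931
 rim z pcts 1027 [0.2043 0.2133 0.2139] centre [0.6089 0.1824]
 green rows 95 167 cols 209 256
top platform z 1443 0.0934
 rim z pcts 1038 [0.2095 0.2142 0.2152] centre [0.6088 0.1821]
 green rows 144 201 cols 115 175
```

View pics/side3.png

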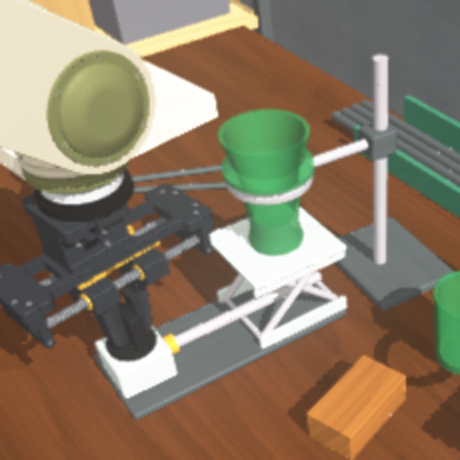

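```bash
python3 - <<'E'
from h import *
for i in (0,1,2,3):
  for n in("side","top"):
    d=load(n,i); W=cloud(d); im=d["image"].astype(int); ok=d["range_z"]>0
    g=(im[...,1]>im[...,0]+25)&(im[...,1]>im[...,2]+15)&ok&(abs(W[...,0]-.61)<.06)&(abs(W[...,1]-.182)<.06)
    p=W[g&(W[...,2]>.19)]
    # collar / foot: image shift of vase via phase correlation on green channel
    r=load(n,0)["image"]; a,b,c,e=(205,95,262,150) if n=="side" else (110,140,182,205)
    f=lambda x:x[b:e,a:c,1].astype(np.float32)
    print(i,n,np.round(np.percentile(p[:,2],[50,90,97]),4),np.round(cv2.phaseCorrelate(f(r),f(d["image"]),cv2.createHanningWindow((c-a,e-b),cv2.CV_32F)),2))
d=load("side"); print(np.array(px(d,[.609,.182,.215]))-px(d,[.609,.182,.212]))
d=load("top"); print(np.array(px(d,[.609,.182,.215]))-px(d,[.609,.182,.212]))
E
```

```text
Traceback (most recent call last):
ValueError: setting an array element with a sequence. The requested array has an inhomogeneous shape after 1 dimensions. The detected shape was (2,) + inhomogeneous part.
```

```bash
cat > rim.py <<'E'
from h import *
import sys
for i in sys.argv[1:]:
  for n in("side","top"):
    d=load(n,i); W=cloud(d); im=d["image"].astype(int); ok=d["range_z"]>0
    g=(im[...,1]>im[...,0]+25)&(im[...,1]>im[...,2]+15)&ok&(abs(W[...,0]-.61)<.06)&(abs(W[...,1]-.182)<.06)
    p=W[g&(W[...,2]>.19)]
    r=load(n,0)["image"]; a,b,c,e=(205,95,262,150) if n=="side" else (110,140,182,205)
    f=lambda x:x[b:e,a:c,1].astype(np.float32)
    s,q=cv2.phaseCorrelate(f(r),f(d["image"]),cv2.createHanningWindow((c-a,e-b),cv2.CV_32F))
    print(i,n,np.round(np.percentile(p[:,2],[50,90,97]),4),np.round(s,2),round(q,2))
for n in("side","top"):
    d=load(n); print(n,"3mm =",np.array(px(d,[.609,.182,.215]))-px(d,[.609,.182,.212]))
E
python3 rim.py 0 1 2 3
```

```text
0 side [0.2028 0.2106 0.2112] [0. 0.] 1.0
0 top [0.2081 0.2117 0.2125] [0. 0.] 1.0
1 side [0.203  0.2106 0.2112] [-0.03  0.1 ] 1.0
1 top [0.208  0.2116 0.2125] [-0.    0.07] 1.0
2 side [0.2029 0.2106 0.2112] [-0.    0.04] 0.99
2 top [0.208  0.2117 0.2125] [ 0.06 -0.29] 0.86
3 side [0.2043 0.2133 0.2139] [ 0.15 -0.56] 1.02
3 top [0.2095 0.2142 0.2152] [-0.43 -0.55] 0.83
side 3mm = [-0.17617556 -1.5142529 ]
top 3mm = [-0.55531726 -0.41823619]
```

Call:
move_arm --rows '[[[0,0,0,-0.0005,-0.0005,0,0],[0,0,0,-0.001,-0.001,0,0.1],[0,0,0,-0.001,-0.001,0,0.3],[0,0,0,-0.001,-0.001,0,0.6],[0,0,0,-0.001,-0.001,0,0.6],[0,0,0,-0.001,-0.001,0,0.6],[0,0,0,-0.001,-0.001,0,0.6],[0,0,0,-0.001,-0.001,0,0.6]]]'

```text
t: 6.4
tcp_pos: [0.4427, 0.1899, 0.0617]
orientation: [0.655, 0.756, 0.0, 0.0]
contact_force: [-0.5, -0.1, 0.0]
grip_width: 0.0527
```

```bash
python3 look.py 4; python3 rim.py 4
```

```text
{'t': np.float64(6.4), 'qpos': array([0.1613, 0.4478, 1.8281, 0.    , 0.8657, 0.0184]), 'joint_velocities': array([-0.0014, -0.001 ,  0.0005, -0.0001,  0.0007,  0.0018]), 'tcp_pos': array([0.4427, 0.1899, 0.0617]), 'orientation': array([0.6548, 0.7558, 0.    , 0.    ]), 'contact_force': array([-0.4521, -0.0913,  0.0116]), 'torque': array([-0.0505,  0.0554,  0.0136]), 'grip_width': np.float64(0.0527)}
side platform z 1193 0.0931
 rim z pcts 1022 [0.2046 0.2132 0.2139] centre [0.6089 0.1825]
 green rows 95 167 cols 209 256
top platform z 1443 0.0934
 rim z pcts 1034 [0.2096 0.2143 0.2153] centre [0.609  0.1821]
 green rows 144 201 cols 115 175
4 side [0.2046 0.2132 0.2139] [ 0.15 -0.55] 1.01
4 top [0.2096 0.2143 0.2153] [-0.38 -0.58] 0.82
side 3mm = [-0.17617556 -1.5142529 ]
top 3mm = [-0.55531726 -0.41823619]
```

Released with no force left on the tool, and the lift is unchanged. I'll raise the arm straight up, then back it away from the vase.

Call:
move_arm --rows '[[[0,0,0,0,0,0.01,0.6],[0,0,0,0,0,0.03,0.6],[0,0,0,0,0,0.06,0.6],[0,0,0,0,0,0.09,0.6],[0,0,0,-0.01,0,0.12,0.6],[0,0,0,-0.03,0,0.145,0.6],[0,0,0,-0.04,0,0.16,0.6],[0,0,0,-0.04,0,0.16,0.6]]]'

```text
t: 7.5
tcp_pos: [0.4028, 0.19, 0.2226]
orientation: [0.655, 0.756, 0.001, 0.001]
contact_force: [0.3, 1.3, -0.0]
grip_width: 0.0528
```

Call:
move_arm --rows '[[[0,0,0,-0.02,0.02,0,0.6],[0,0,0,-0.04,0.05,0,0.6],[0,0,0,-0.06,0.08,0,0.6],[0,0,0,-0.08,0.11,0,0.6],[0,0,0,-0.1,0.14,0,0.6],[0,0,0,-0.11,0.16,0,0.6],[0,0,0,-0.11,0.16,0,0.6],[0,0,0,-0.11,0.16,0,0.6]]]'

```text
t: 8.5
tcp_pos: [0.2931, 0.3493, 0.2211]
orientation: [0.655, 0.756, -0.001, -0.0]
contact_force: [-0.6, -0.2, 0.4]
grip_width: 0.0528
```

```bash
python3 look.py 5; python3 rim.py 5; python3 - <<'E'
from h import *
cv2.imwrite("pics/side5f.png",load("side",5)["image"][:,:,::-1])
for n in("side","top"):
    d=load(n,5); W=cloud(d); im=d["image"].astype(int)
    m=(im.min(2)>150)&(abs(W[...,0]-.675)<.05)&(abs(W[...,1]+.143)<.05)&(abs(W[...,2]-.07)<.02); print("spare",np.median(W[m][:,2]))
E
```

```text
{'t': np.float64(8.5), 'qpos': array([ 6.1490e-01,  1.7690e-01,  1.7202e+00, -3.0000e-04,  1.2456e+00,
        4.7250e-01]), 'joint_velocities': array([-0.0114, -0.0085,  0.0002,  0.0024,  0.0048,  0.0049]), 'tcp_pos': array([0.2931, 0.3493, 0.2211]), 'orientation': array([ 6.550e-01,  7.556e-01, -6.000e-04, -0.000e+00]), 'contact_force': array([-0.5513, -0.2239,  0.4166]), 'torque': array([-0.1047,  0.0191, -0.0112]), 'grip_width': np.float64(0.0528)}
side platform z 1200 0.0931
 rim z pcts 1021 [0.2045 0.2132 0.2139] centre [0.6094 0.1818]
 green rows 95 167 cols 209 256
top platform z 1448 0.0935
 rim z pcts 1035 [0.2095 0.2143 0.2153] centre [0.6089 0.1822]
 green rows 144 201 cols 115 175
5 side [0.2045 0.2132 0.2139] [ 0.13 -0.62] 1.0
5 top [0.2095 0.2143 0.2153] [-0.4  -0.56] 0.83
side 3mm = [-0.17617556 -1.5142529 ]
top 3mm = [-0.55531726 -0.41823619]
spare 0.06478239107188016
spare 0.06483731943864346
```

View pics/side5f.png

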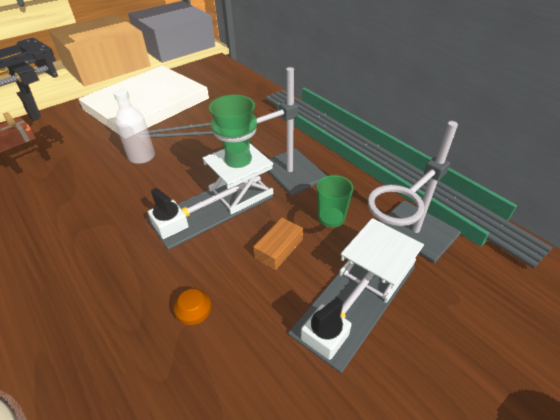

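The vase (235, 130) stands upright with its foot on the raised platform (238, 162). The knob (163, 205) is free, the spare jack (380, 250) hasn't moved, and the gripper is well clear at the upper left.

```bash
python3 -c "
from plant import ctrl; print(ctrl.close_job())"
```

```text
the job is handed in; nothing more can be done
None
```

I turned the jack's knob about 55° clockwise, which brought its platform up against the foot of the vase. I then let go, moved the arm clear and handed the job in at about 8.6 s.

**Last checks:**
- **Platform:** it rose from 69 mm to 93 mm.
- **Vase:** it is upright and its rim is about 2.6 mm higher in both cameras' depth readings. The image shift in the side view suggests only about 1.2 mm, as does the platform height set against the 92 mm nominal foot height. All of these mean touching and well under a centimetre.
- **After release:** platform and rim heights stayed the same, and the tool felt no contact.
- **Other jack:** its platform is still at 64.8 mm, as at the start.

No check failed. The difference in the lift estimates is the only disagreement.

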